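# Set up the pour mould for a bookmark sheet

### The job

Set up the pour mould for casting a bookmark: stand the drain rack lengthwise in the middle of the shallow steel tray, lay the mould on the rack mesh up, then the template with the one long window, and last the tall deckle, in that order, each lined up with its edges flush with the part below. Set the parts down rather than dropping them, and let go of each. Leave the three-window template, the beaker, the jar and the brush where they are.

Things in the scene. Friction and masses are not known exactly. Their poses are not given: they have to be found in the camera images.
- rack_center (a point): Drain rack: white plastic ladder-like stand, long side 150 mm along its x axis, short side 66 mm along its y axis, 40 mm high; two long side rails (each 9 mm wide, their outer faces the long sides, spanning 14 to 40 mm above its foot) joined by seven cross slats, on four short corner legs. About 120 g. Point: centre of the part, half-way up (20 mm above its foot); z up.
- mould_center (a point): Mould: low wooden frame with grey wire mesh stretched over its top, long side 150 mm along its x axis, short side 66 mm along its y axis, 18 mm high; wooden rails 11 mm wide; the mesh closes the opening, so nothing reaches inside. Starts mesh up. About 130 g. Point: centre of the part, half-way up (9 mm above its underside); z up.
- template_long_center (a point): Long-window template: flat grey plastic board, long side 150 mm along its x axis, short side 66 mm along its y axis, 12 mm thick, with ONE long rectangular window (109 by 31 mm) right through it. About 90 g. Point: centre of the board, half-way up (6 mm above its underside); z up.
- template_round_center (a point): Three-window template: the same grey board (long side 150 mm along its x axis, short side 66 mm along its y axis, 12 mm thick) but with THREE round windows (35 mm) in a row. Not wanted for this job: it stays where it lies. Point: centre of the board, half-way up; z up.
- deckle_center (a point): Deckle: tall wooden box frame open at top and bottom, long side 150 mm along its x axis, short side 66 mm along its y axis, 45 mm high, walls 9 mm thick, black rubber seal round its foot. About 170 g. Point: centre of the part, half-way up (22.5 mm above its foot); z up.
- tray_floor (a point): Drip tray: shallow rectangular steel tray fixed to the bench; inside 180 mm along its x axis by 96 mm along its y axis, about 200 by 116 mm over the lip, rim 12 mm above the bench. Point: middle of the inner floor, 3 mm above the bench; z up.
- beaker_center (a point): Bystander: upright grey translucent measuring beaker, 126 mm tall, 86 mm across the rim, standing loose among the parts. Point: its centre, half-way up.
- jar: Bystander: glass jar with a steel lid, 68 mm across, 85 mm tall, at the right of the bench. Origin: centre of its underside.
- brush: Bystander: flat brush with a wooden handle, about 200 mm long, lying at the left of the bench. Origin: the underside, at the middle of its length.
Not all that is in view belongs to the job. Of the things that look like the part that bears deckle_center, take the one that is farthest from the robot's base at the start.

How it is judged:
By the outcome, as a careful person would: the job done as asked, in the order asked, and still so for the second after the job is handed in, with the robot touching nothing.
It also fails if it takes over 128 s, if anything falls off the work surface, if the arm or the gripper's body presses on something with over 40 N, if the wrist force passes 120 N, or if a joint passes its speed limit or range.

### The arm

A 6-joint arm with a two-finger parallel gripper is mounted at the origin on the work surface. World frame = base frame: x ahead of the robot, y to its left, z up, the work surface at z = 0. Lengths are in mm, angles in degrees, forces in N, time in s.
With the tool pointing down it reaches from about 325 to 900 mm from the base axis. Payload 6.1 kg.
Tool frame: the origin (TCP) lies on the centre line of the jaws, within the pads' length; the fingertips stand 19 mm ahead of it and the grasp point (between the pads) is the TCP (r.tip_reach is the distance from the TCP to the fingertips, in mm); x points along the fingers, z is the direction in which the jaws open and shut, and the axes are right-handed (so a half turn about x gives the same grasp; the last joint's range is limited). The gripper opens to 85 mm and grips with 20 to 120 N. Pads are 22 mm wide; open, the fingers measure 114 mm over their backs; the gripper's body (76 mm by 85 mm) begins 54 mm behind the grasp point. The pads swing forward as they close: fully open they stand 13 mm farther back than shut.
Start: joints at [-74.605, 12.628, 87.462, -0, 79.91, -7.225], TCP at [240.382, -576.916, 250.3] pointing down, gripper open.
Joint ranges: [-170.65, 170.65], [-52.31, 119.04], [5.05, 147.46], [-71.25, 251.25], [11.57, 151.72], [-153.62, 153.62]. Speed limits (degrees/s): [147.25, 147.25, 172.46, 180, 180, 180].

### API

Orientations are given as [roll, pitch, yaw] about the fixed x, y, z axes, in that order (R = Rz(yaw) Ry(pitch) Rx(roll)).
In Python, from workcell import r gives the robot as it stands. The module is installed in compiled form; this text tells all that it offers. Calls block until the motion is done:
- r.move_to(position, orientation): joint-space move of the TCP to a pose.
- r.move_straight(position, rotation=None, rate=150, force_limit=None): straight line of the TCP; rotation=None keeps the orientation; rate is the mean speed in mm/s. With force_limit (N) it stops when the force on the tool has changed by that much, and returns True; else False.
- r.movej(angles): joint-space move.
- r.set_gripper(opening): finger opening in mm; the grip force is fixed at half the most; returns when the fingers have stopped.
- r.dwell(seconds).
- r.ik(position, orientation): joint angles nearest the present ones, or None.
- r.get_obs(): the state.
- r.get_image(name): name is "scene" or "top" or "wrist"; returns a dict with "image" (400x640x3 uint8, red, green, blue), "camera_matrix" (3x3 intrinsics, pixels), "eye" and "orientation" of the camera in the world. Camera axes: x right, y up, looking along -z (the intrinsics and any distortion apply to the point x, -y, -z); pixel columns grow to the right and rows downward; lengths in mm; the calibration is good to about 2 mm. The wrist camera is an equidistant fisheye: a pixel r from the principal point sees the ray r / f radians off the axis. A picture is of the moment at which its call begins. There is no depth.
A pose or a line that the arm cannot do raises r.Unreachable and nothing moves.
- r.hand_in(): hands the job in, once; it reports no verdict.
Trained networks look in the newest picture that a camera, given by its name, has taken for a name from the list of things; names that differ only in an ending like _2 or _b are one class to them, and where a whole thing is asked for, a point or a joint stands for the part that bears it (a point fixed in the world has none). Each returns a list of dicts, best first, with "p" (0 to 1); they miss things now and then, are a little off and sometimes report something else, mostly with a low value. They report only what shows in the picture. A call takes as long as a camera call. They do not tell look-alikes from the thing itself.
- r.recognise(label, camera): "location" ([column, row] in pixels, amid what is visible of it).
- r.regions_of(label, camera): "mask" (400x640 bool, what is visible of it) and "location" ([column, row] in pixels, amid what is visible of it).
The state is a dict: "clock": time; "joints": joint angles; "qvel": joint speeds; "joint_torque": joint torques, N m; "tcp_pos": TCP position; "eef_rot": TCP orientation; "force": force on the tool from outside, world axes, zero at the start; "wrist_torque": the same for the moment, N m; "opening": finger opening in mm.
Only numpy, scipy, OpenCV 4.12 (cv2) and the standard library are available. Lean on these libraries where they do the work, as an engineer would, in place of code of your own. Each camera call takes 0.05 s, during which the arm holds its last target.

## Working session

There is one attempt and no reset: what is moved stays moved. The work goes in short steps, each a Python script; the robot and the scene stay as the last script left them, time stands still between calls to the robot, and variables do not carry over. Pictures are saved under pics/ and viewed, and the job is handed in when it is done.

```bash
mkdir -p pics
cat > h.py <<'E'
import numpy as np, cv2
from workcell import r
def snap(cam,fn):
    d=r.get_image(cam); cv2.imwrite('pics/'+fn,cv2.cvtColor(d['image'],cv2.COLOR_RGB2BGR)); return d
E
python3 - <<'E'
from h import *
for c in ['scene','top','wrist']:
    d=snap(c,c+'0.png'); print(c,d['camera_matrix'].tolist(),d['eye'],d['orientation'],[k for k in d])
print(r.get_obs())
for l in ['rack_center','mould_center','template_long_center','template_round_center','deckle_center','tray_floor','beaker_center']:
  for c in ['top','scene']:
    print(l,c,[(np.round(x['location']).tolist(),round(x['p'],2)) for x in r.recognise(l,c)])
E
```

```text
scene [[409.4475274535247, 0.0, 313.9562063916147], [0.0, 409.4475274535247, 194.33948615070585], [0.0, 0.0, 1.0]] [1057.6265733  -215.15765734 1141.03172497] [31.2605527   0.86211391 66.80009023] ['image', 'camera_matrix', 'eye', 'orientation']
top [[457.3577021294753, 0.0, 324.52940590768316], [0.0, 457.3577021294753, 198.69657366534332], [0.0, 0.0, 1.0]] [ 3.86100778e+02 -7.20711360e-01  1.47111031e+03] [  2.03111964   0.23078682 -88.72595518] ['image', 'camera_matrix', 'eye', 'orientation']
wrist [[309.70691628693146, 0.0, 320.5664387935048], [0.0, 309.70691628693146, 200.45925549249657], [0.0, 0.0, 1.0]] [ 316.84887952 -544.91980846  373.36685386] [-1.87731482e+01  4.40127410e-02 -6.73731659e+01] ['image', 'camera_matrix', 'eye', 'orientation']
{'clock': 0.15, 'joints': array([-7.46045166e+01,  1.26653342e+01,  8.75103824e+01, -5.32557553e-04,
        7.99096948e+01, -7.22591304e+00]), 'qvel': array([ 0.06696408, -0.19895004, -0.23064501,  0.0292433 , -0.12630959,
       -0.08897702]), 'joint_torque': array([ 2.87706180e-04, -4.97484612e+01, -3.89904749e+01, -2.52555637e-04,
   
[... 347 characters left out ...]
.0], 0.63)]
rack_center scene [([277.0, 215.0], 0.68)]
mould_center top [([335.0, 138.0], 0.88)]
mould_center scene [([325.0, 259.0], 0.66)]
template_long_center top [([292.0, 194.0], 0.74)]
template_long_center scene [([337.0, 194.0], 0.74)]
template_round_center top [([264.0, 129.0], 0.91), ([360.0, 185.0], 0.54)]
template_round_center scene [([389.0, 238.0], 0.82)]
deckle_center top [([452.0, 269.0], 0.77), ([395.0, 133.0], 0.76)]
deckle_center scene [([166.0, 192.0], 0.62), ([264.0, 284.0], 0.56)]
tray_floor top [([419.0, 197.0], 0.69), ([259.0, 138.0], 0.48)]
tray_floor scene [([213.0, 241.0], 0.91)]
beaker_center top [([224.0, 194.0], 0.56)]
beaker_center scene [([392.0, 163.0], 0.62)]
```

View pics/top0.png

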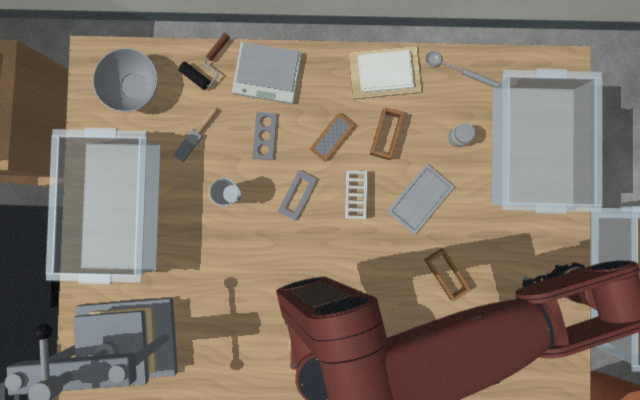

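View pics/scene0.png

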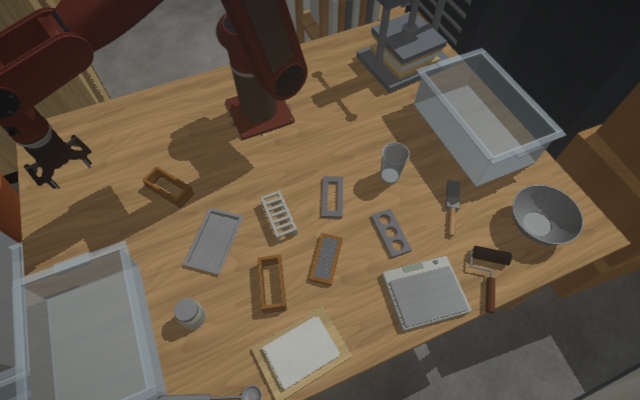

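Run:
```python
import cv2
a=cv2.imread('pics/top0.png')[85:310,180:500]
cv2.imwrite('pics/topc.png',cv2.resize(a,(800,562),interpolation=cv2.INTER_CUBIC))
```

```text
(no output)
```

View pics/topc.png

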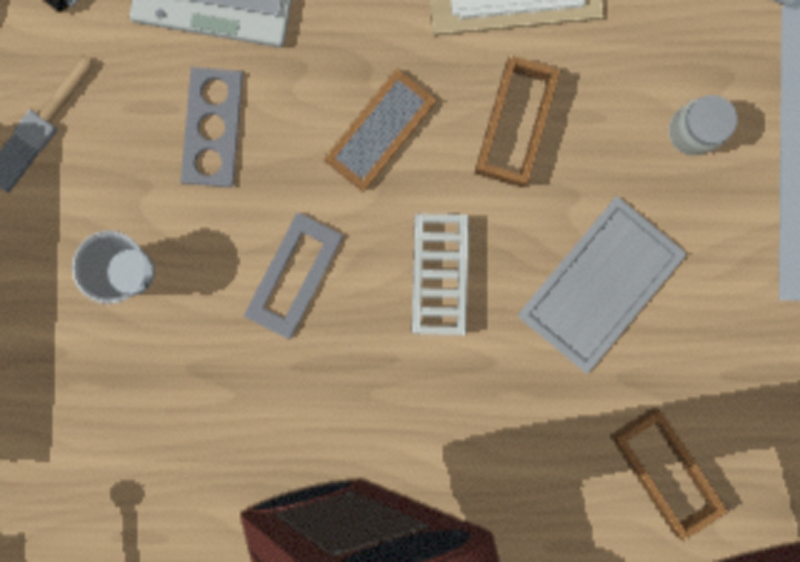

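The top view shows two deckle look-alikes, at (388,133) and (447,274). The base is at about (324,318), so (388,133) is the farther one and the one to take. The crop above shows both, and the nearer one sits in the arm's shadow. The one-window template is at (298,194) and the three-window one at (264,135).

```bash
cat > h.py <<'E'
import numpy as np, cv2
from workcell import r
from scipy.spatial.transform import Rotation as Ro
from scipy.optimize import minimize
def snap(cam,fn):
    d=r.get_image(cam); cv2.imwrite('pics/'+fn,cv2.cvtColor(d['image'],cv2.COLOR_RGB2BGR)); return d
def proj(d,P,fish):
    R=Ro.from_euler('xyz',d['orientation'],degrees=True).as_matrix()
    q=(np.asarray(P,float)-d['eye'])@R; q=q*[1,-1,-1]; K=d['camera_matrix']
    if fish:
        h=np.hypot(q[:,0],q[:,1]); s=np.arctan2(h,q[:,2])/np.maximum(h,1e-9); uv=q[:,:2]*s[:,None]
    else: uv=q[:,:2]/q[:,2:]
    return uv*[K[0,0],K[1,1]]+[K[0,2],K[1,2]]
def backproj(d,uv,z,fish):
    K=d['camera_matrix']; a=(np.asarray(uv,float)-[K[0,2],K[1,2]])/[K[0,0],K[1,1]]
    if fish:
        t=np.hypot(*a); v=np.array([a[0]/t*np.sin(t),a[1]/t*np.sin(t),np.cos(t)])
    else: v=np.array([a[0],a[1],1])
    R=Ro.from_euler('xyz',d['orientation'],degrees=True).as_matrix()
    w=R@(v*[1,-1,-1]); return d['eye']+w*(z-d['eye'][2])/w[2]
def boxpts(x,y,yaw,L,W,z0,z1,n=25):
    c,s=np.cos(np.radians(yaw)),np.sin(np.radians(yaw)); t=np.linspace(-1,1,n); o=np.ones(n)
    e=np.vstack([np.c_[t,o],np.c_[t,-o],np.c_[o,t],np.c_[-o,t]])*[L/2,W/2]
    e=e@np.array([[c,s],[-s,c]])+[x,y]
    return np.vstack([np.c_[e,np.full(len(e),z)] for z in (z0,z1)])
S=4
def hullimg(uv):
    h=cv2.convexHull(np.round(uv*S*16).astype(np.int32).reshape(-1,1,2))
    im=np.zeros((400*S,640*S),np.uint8); cv2.fillConvexPoly(im,h,1,shift=4); return im
SIZE=dict(rack_center=(150,66,40),mould_center=(150,66,18),template_long_center=(150,66,12),template_round_center=(150,66,12),deckle_center=(150,66,45),tray_floor=(200,116,12))
def clean(mask):
    m=mask.astype(np.uint8); n,l,st,_=cv2.connectedComponentsWithStats(m)
    return l==1+np.argmax(st[1:,4])
def fit(d,mask,label,z0,fish,guess=None):
    L,W,H=SIZE[label]; m=clean(mask); ys,xs=np.nonzero(m)
    pts=np.vstack([np.c_[xs+dx,ys+dy] for dx in(-.5,.5) for dy in(-.5,.5)]).astype(float)
    M=hullimg(pts)
    def cost(p):
        B=hullimg(proj(d,boxpts(*p,L,W,z0,z0+H),fish)); return 1-(B&M).sum()/max(1,(B|M).sum())
    starts=[guess] if guess is not None else [(*backproj(d,[xs.mean(),ys.mean()],z0+H/2,fish)[:2],a) for a in range(0,180,30)]
    best=None
    for s in starts:
        x0=np.array(s,float); sim=np.vstack([x0]+[x0+v for v in ([8,0,0],[0,8,0],[0,0,10])])
        o=minimize(cost,x0,method='Nelder-Mead',options=dict(initial_simplex=sim,xatol=.03,fatol=1e-5,maxiter=200))
        if best is None or o.fun<best.fun: best=o
    return best.x,1-best.fun
def down(a):  # jaw axis at world angle a
    x=np.array([0,0,-1.]); z=np.array([np.cos(np.radians(a)),np.sin(np.radians(a)),0])
    return Ro.from_matrix(np.c_[x,np.cross(z,x),z]).as_euler('xyz',degrees=True)
def ov(d,fits,fn,fish,crop=None,sc=1):
    im=cv2.cvtColor(d['image'],cv2.COLOR_RGB2BGR); im=cv2.resize(im,None,fx=sc,fy=sc,interpolation=cv2.INTER_CUBIC)
    for p,label,z0 in fits:
        for q in proj(d,boxpts(*p,*SIZE[label][:2],z0,z0+SIZE[label][2],80),fish): cv2.circle(im,tuple(int(v) for v in np.round((q+.5)*sc)),0,(0,0,255),-1)
    if crop: im=im[crop[1]*sc:crop[3]*sc,crop[0]*sc:crop[2]*sc]
    cv2.imwrite('pics/'+fn,im)
E
python3 - <<'E'
from h import *
import json
d=r.get_image('top'); out={}; fl=[]
for l in SIZE:
    for i,g in enumerate(r.regions_of(l,'top')):
        p,s=fit(d,g['mask'],l,0,False); print(l,i,round(g['p'],2),np.round(g['location']),np.round(p,1),round(s,3),'dist',round(np.hypot(*p[:2])))
        if s>.8: fl.append((p,l,0)); out[l+str(i)]=p.tolist()
json.dump(out,open('coarse.json','w'))
ov(d,fl,'ov0.png',False,(190,95,490,310),2)
print(r.tip_reach, r.get_obs()['clock'])
E
```

```text
rack_center 0 0.68 [354. 191.] [452.7 -90.8   1. ] 0.95 dist 462
mould_center 0 0.76 [334. 140.] [635.9 -10.1 143.2] 0.878 dist 636
mould_center 1 0.42 [302. 197.] [446.9  94.7 154.8] 0.938 dist 457
template_long_center 0 0.76 [293. 192.] [447.7  95.4 -25.2] 0.946 dist 458
template_long_center 1 0.62 [359. 190.] [455.  -92.8 180. ] 0.95 dist 464
template_round_center 0 0.58 [257. 134.] [637.  205.7 176.9] 0.912 dist 669
deckle_center 0 0.9 [392. 138.] [ 648.9 -186.5  -14.9] 0.926 dist 675
tray_floor 0 0.95 [419. 199.] [ 445.3 -299.8  140.6] 0.962 dist 537
19.0 1.2
```

View pics/ov0.png

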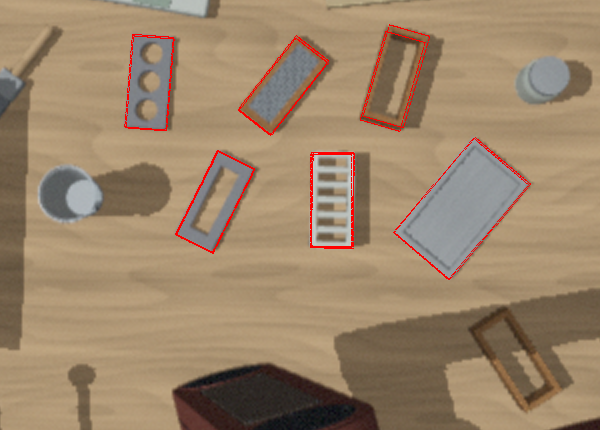

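View pics/wrist0.png

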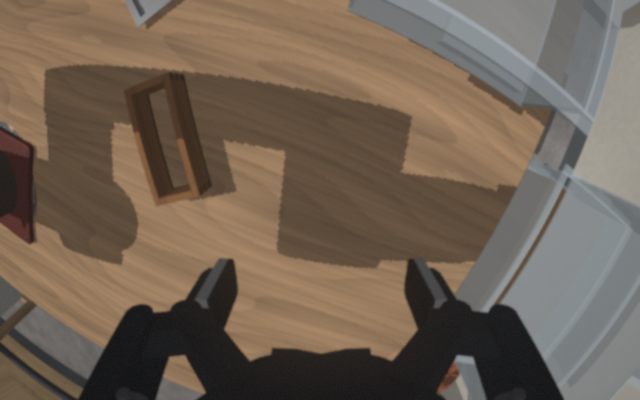

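```bash
cat >> h.py <<'E'
# camera in tool frame (from start pose)
_T=Ro.from_euler('xyz',[173.12571452,89.91458706,105.74720462],degrees=True).as_matrix()
_C=Ro.from_euler('xyz',[-18.7731482,.0440127410,-67.3731659],degrees=True).as_matrix()
CAMT=_T.T@(np.array([316.84887952,-544.91980846,373.36685386])-[240.27,-576.504,249.45])
LOOKT=_T.T@_C@[0,0,-1.]
def viewpose(x,y,ztop,a,h=300):
    """tcp position so the camera is h above ztop looking at x,y; jaw angle a"""
    R=Ro.from_euler('xyz',down(a),degrees=True).as_matrix()
    l=R@LOOKT; eye=np.array([x,y,ztop])-l*(h/-l[2]); return eye-R@CAMT
def look(label,p,z0,a,fn,h=300,pick=0,lab2=None):
    t=viewpose(p[0],p[1],z0+SIZE[label][2],a,h)
    r.move_to(t,down(a)); r.dwell(.3)
    d=r.get_image('wrist'); best=None
    for g in r.regions_of(lab2 or label,'wrist'):
        gg=np.array([p[0],p[1],p[2]])
        q,s=fit(d,g['mask'],label,z0,True,gg)
        print(label,round(g['p'],2),np.round(g['location']),np.round(q,2),round(s,3))
        if best is None or s>best[1]: best=(q,s)
    cv2.imwrite('pics/raw_'+fn,cv2.cvtColor(d['image'],cv2.COLOR_RGB2BGR))
    ov(d,[(best[0],label,z0)] if best else [],fn,True)
    return best,d
E
python3 - <<'E'
from h import *
print(CAMT,LOOKT)
import json; C=json.load(open('coarse.json'))
for l in ['rack_center0','mould_center0','template_long_center0','deckle_center0','tray_floor0']:
  p=C[l]
  for a in (p[2]+90,p[2]-90):
    for nm,t in (('view',viewpose(p[0],p[1],40,a)),('pick',[p[0],p[1],30]),('over',[p[0],p[1],200])):
      q=r.ik(t,down(a)); print(l,round(a),nm,np.round(t),None if q is None else np.round(q))
E
```

```text
[-1.23902382e+02  8.28580629e+01  1.17737645e-01] [ 9.46742465e-01 -3.21991008e-01  7.03956539e-04]
rack_center0 91 view [433. -91. 216.] [ -22.  -12.  116.    0.   76. -113.]
rack_center0 91 pick [453. -91.  30.] [ -21.    7.  120.    0.   53. -112.]
rack_center0 91 over [453. -91. 200.] [ -21.   -8.  114.    0.   74. -112.]
rack_center0 -89 view [472. -90. 216.] [-20.  -6. 111.  -0.  75.  69.]
rack_center0 -89 pick [453. -91.  30.] [-21.   7. 120.  -0.  53.  68.]
rack_center0 -89 over [453. -91. 200.] [-21.  -8. 114.  -0.  74.  68.]
mould_center0 233 view [651. -21. 216.] [ -9.  18.  85.   0.  77. 118.]
mould_center0 233 pick [636. -10.  30.] [ -8.  28.  94.   0.  59. 119.]
mould_center0 233 over [636. -10. 200.] [ -8.  16.  89.   0.  75. 119.]
mould_center0 53 view [620.   1. 216.] [ -7.  13.  90.   0.  76. -60.]
mould_center0 53 pick [636. -10.  30.] [ -8.  28.  94.  -0.  59. -61.]
mould_center0 53 over [636. -10. 200.] [ -8.  16.  89.   0.  75. -61.]
template_long_center0 65 view [430. 103. 216.] [  3. -12. 116.  -0.  76. -62.]
template_long_center0 65 pick [448.  95.  30.] [  2
[... 803 characters left out ...]
.]
tray_floor0 231 view [ 460. -312.  216.] [-42.   5. 100.   0.  75.  87.]
tray_floor0 231 pick [ 445. -300.   30.] [-42.  16. 109.   0.  54.  87.]
tray_floor0 231 over [ 445. -300.  200.] [-42.   3. 104.   0.  73.  87.]
tray_floor0 51 view [ 430. -288.  216.] [-43.  -1. 105.   0.  75. -93.]
tray_floor0 51 pick [ 445. -300.   30.] [-42.  16. 109.   0.  54. -93.]
tray_floor0 51 over [ 445. -300.  200.] [-42.   3. 104.   0.  73. -93.]<stdin>:7: UserWarning: Gimbal lock detected. Setting third angle to zero since it is not possible to uniquely determine all angles.
<sys>:0: UserWarning: Gimbal lock detected. Setting third angle to zero since it is not possible to uniquely determine all angles.
```

```bash
sed -i '1i import warnings; warnings.filterwarnings("ignore")' h.py
python3 - <<'E'
from h import *
import json; C=json.load(open('coarse.json'))
res={}
p=C['tray_floor0']; b,d=look('tray_floor',p,0,231,'w_tray.png',h=330); res['tray']=b[0].tolist()
p=C['rack_center0']; b,d=look('rack_center',p,0,p[2]-90,'w_rack.png'); res['rack']=b[0].tolist()
json.dump(res,open('fine.json','w')); print(r.get_obs()['clock'])
E
```

```text
tray_floor 0.74 [319. 191.] [ 444.13 -301.3   141.6 ] 0.97
rack_center 0.74 [322. 199.] [ 4.5055e+02 -9.3280e+01 -3.6000e-01] 0.971
4.3667
```

View pics/w_tray.png

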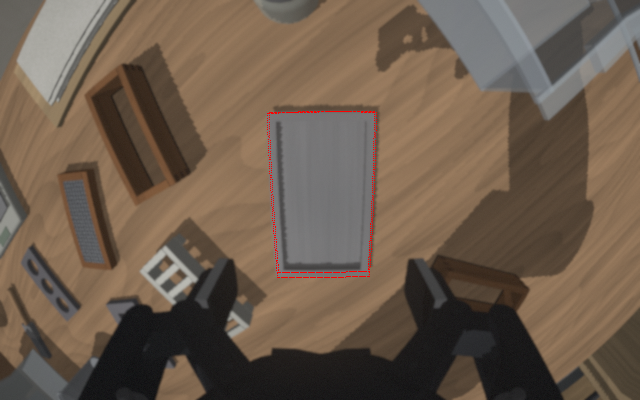

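View pics/w_rack.png

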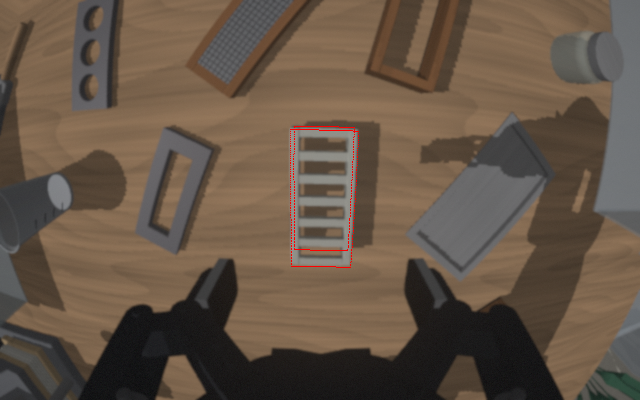

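Run:
```python
from h import *
import json; F=json.load(open('fine.json'))
x,y,w=F['rack']; a=w-90
r.set_gripper(78); r.move_to([x,y,100],down(a)); r.move_straight([x,y,40],rate=120); r.dwell(.2)
c=r.move_straight([x,y,10],rate=25,force_limit=6); r.dwell(.1)
o=r.get_obs(); print(c,o['tcp_pos'],o['force'],o['opening'])
zt=o['tcp_pos'][2]
r.move_straight([x,y,zt+15],rate=100); r.set_gripper(50); r.dwell(.2); o=r.get_obs(); print(o['opening'],o['tcp_pos'],o['force'])
snap('wrist','g_rack.png'); snap('top','g_rack_t.png');print(o['clock'])
```

```text
False [450.73384102 -93.34517739  10.19195088] [-0.54264798 -1.35237208 -0.23229549] 77.78826983876279
65.08437153201234 [450.76925308 -93.34349557  25.42126512] [-0.91137716  0.50041959  5.84355478]
8.225
```

View pics/g_rack.png

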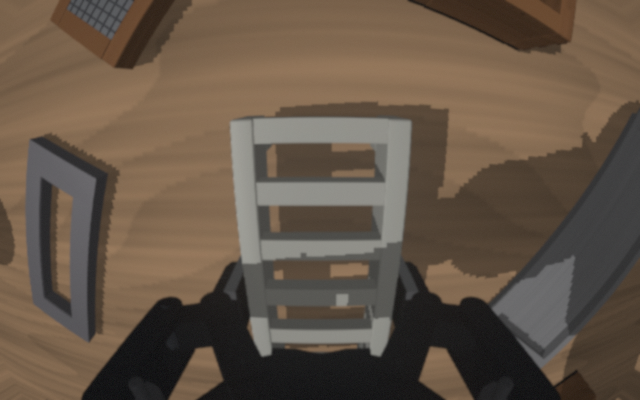

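Run:
```python
from h import *
import json; F=json.load(open('fine.json'))
x,y,w=F['rack']; tx,ty,tw=F['tray']; a=tw+90
r.move_straight([x,y,110],rate=120); r.dwell(.2); o=r.get_obs(); print(o['force'],o['opening'])
r.move_to([tx,ty,110],down(a)); r.move_straight([tx,ty,36],rate=100); r.dwell(.3)
snap('wrist','p_rack.png')
c=r.move_straight([tx,ty,25.5],rate=12,force_limit=5); r.dwell(.1)
o=r.get_obs(); print(c,o['tcp_pos'],o['force'],o['opening'],o['clock'])
```

```text
[-0.65864262  0.1626094  -1.12567106] 64.95227677314116
True [ 444.044242   -301.25690408   28.46782129] [ 0.03476206 -0.02431198  6.02788336] 64.97304858522826 12.2
```

View pics/p_rack.png

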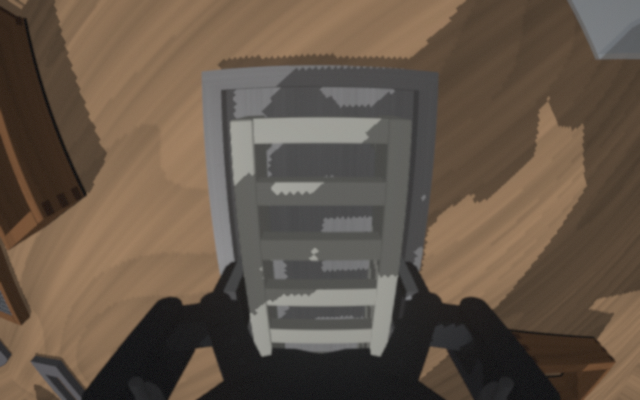

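Run:
```python
from h import *
import json; F=json.load(open('fine.json')); C=json.load(open('coarse.json'))
tx,ty,tw=F['tray']; a=tw+90
r.set_gripper(76); r.move_straight([tx,ty,110],rate=120)
b,d=look('rack_center',[tx,ty,tw],3,a,'w_rack2.png'); F['rack_placed']=b[0].tolist()
g=r.regions_of('tray_floor','wrist')
for k in g: print('tray',k['p'],fit(d,k['mask'],'tray_floor',0,True,np.array([tx,ty,tw])))
p=C['mould_center0']; b,d=look('mould_center',p,0,p[2]+90,'w_mould.png'); F['mould']=b[0].tolist()
json.dump(F,open('fine.json','w')); print(r.get_obs()['clock'])
```

```text
rack_center 0.87 [321. 193.] [ 444.46 -301.69  141.78] 0.977
tray 0.64 (array([ 444.8341251 , -300.67182698,  141.0986099 ]), np.float64(0.9844878630584598))
mould_center 0.75 [320. 194.] [636.82 -13.85 142.76] 0.974
mould_center 0.57 [329. 319.] [635.88 -10.1  143.17] 0.0
mould_center 0.28 [167. 273.] [635.88 -10.1  143.17] 0.0
15.9917
```

View pics/w_rack2.png

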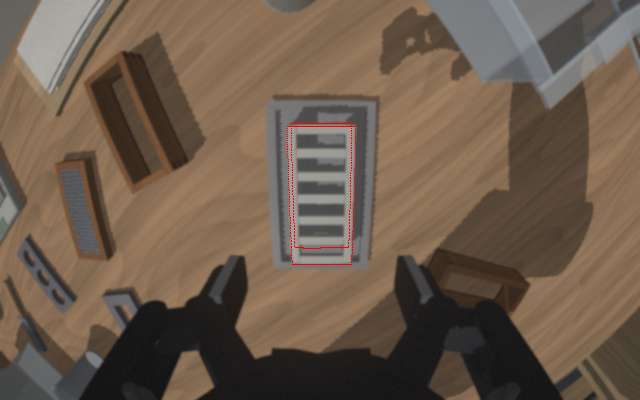

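View pics/w_mould.png

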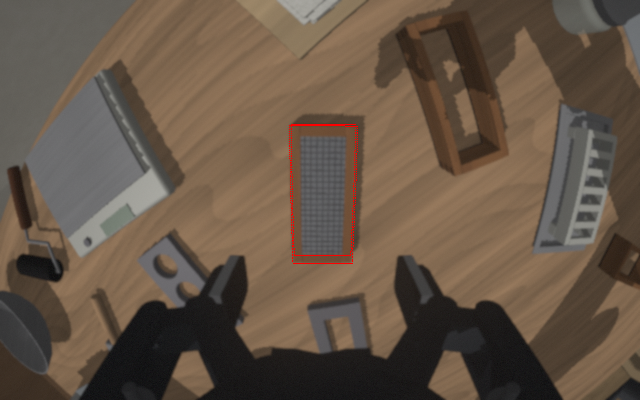

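```bash
cat >> h.py <<'E'
def grab(x,y,a,zstart,rise,zmin=-5,op=78):
    r.set_gripper(op); r.move_to([x,y,zstart+70],down(a)); r.move_straight([x,y,zstart],rate=120); r.dwell(.2)
    c=r.move_straight([x,y,zmin],rate=20,force_limit=6); o=r.get_obs(); z=o['tcp_pos'][2]; print('touch',c,z,o['force'])
    r.move_straight([x,y,z+rise],rate=60); r.set_gripper(50); r.dwell(.2); o=r.get_obs(); print('grip',o['opening'],o['tcp_pos'],o['force'])
    return o['tcp_pos'][2]
def place(tx,ty,a,zexp,fn):
    o=r.get_obs(); p=o['tcp_pos']; r.move_straight([p[0],p[1],max(170,zexp+60)],rate=150); r.dwell(.15); print('lift',r.get_obs()['force'],r.get_obs()['opening'])
    r.move_to([tx,ty,max(170,zexp+60)],down(a)); r.move_straight([tx,ty,zexp+8],rate=110); r.dwell(.3); snap('wrist',fn)
    c=r.move_straight([tx,ty,zexp-3],rate=12,force_limit=5); r.dwell(.1)
    o=r.get_obs(); print('placed',c,'exp',zexp,o['tcp_pos'],o['force'],o['opening'],o['clock'])
E
python3 - <<'E'
from h import *
import json; F=json.load(open('fine.json'))
x,y,w=F['mould']; z=grab(x,y,w+90,20,2.5)
snap('wrist','g_mould.png'); print(r.get_obs()['clock'])
json.dump(z,open('z.json','w'))
E
```

```text
touch True 8.765336744978438 [-1.32090783  0.66647385  5.47668094]
grip 64.53397768289187 [638.32802074 -13.84876471  12.97083822] [0.14209481 0.43029806 8.44601038]
19.0917
```

View pics/g_mould.png

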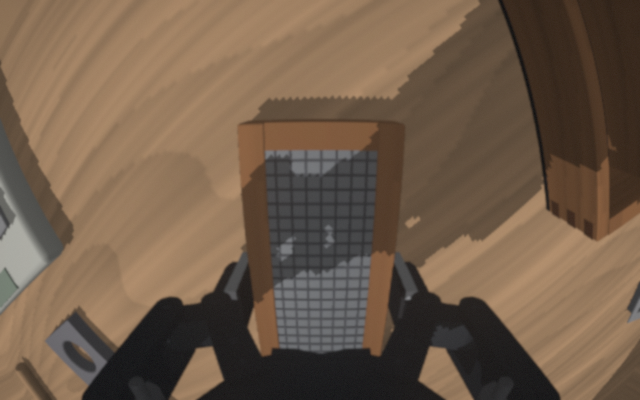

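Run:
```python
from h import *
import json; F=json.load(open('fine.json'))
d=r.get_image('wrist'); p=F['mould']
ov(d,[(p,'mould_center',0)],'g_mould2.png',True,(200,90,440,360),3)
im=cv2.imread('pics/g_mould2.png'); cv2.imwrite('pics/g_mould2.png',im[:600])
o=r.get_obs(); print(o['tcp_pos'],o['force'],o['joints'],r.ik([638.33-1.5,-13.85,11.27],down(p[2]+90)),o['eef_rot'])
```

```text
[638.28648521 -13.87586867  12.96362625] [0.04623606 0.96987062 7.99106479] [-8.32285214e+00  2.93906768e+01  9.35582794e+01  1.36266729e-02
  5.69656128e+01  1.18903454e+02] [-8.33395067e+00  2.94300734e+01  9.37257514e+01 -2.54444375e-14
  5.68441752e+01  1.18904187e+02] [126.52722358  89.91380788  -0.70650254]
```

View pics/g_mould2.png

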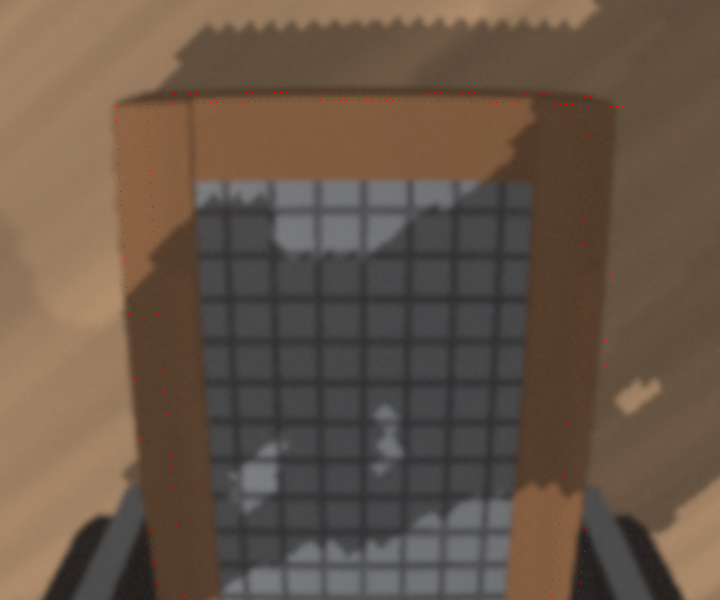

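Run:
```python
from h import *
import json; F=json.load(open('fine.json'))
x,y,w=F['rack_placed']; u=np.array([np.cos(np.radians(w)),np.sin(np.radians(w))])
t=np.array([x,y])-1.18*u
place(t[0],t[1],w+90,55.97,'p_mould.png')
```

```text
lift [ 0.40387417 -0.42415005 -1.35074082] 64.86532046960184
placed True exp 55.97 [ 445.30183632 -302.34273382   55.88384822] [-0.51921424  0.36748169  5.76418807] 64.59712258921995 24.0417
```

View pics/p_mould.png

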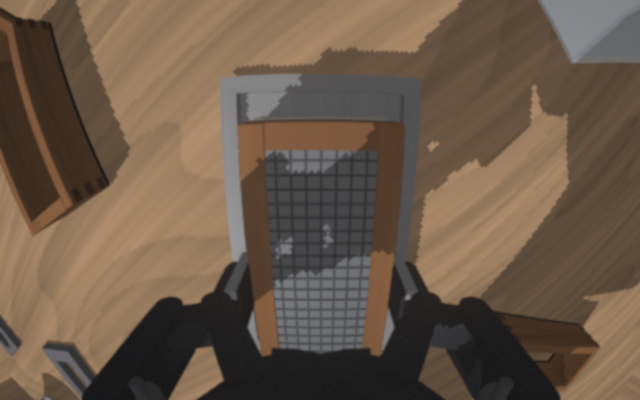

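Run:
```python
from h import *
import json; F=json.load(open('fine.json')); C=json.load(open('coarse.json'))
p=r.get_obs()['tcp_pos']; w=F['rack_placed'][2]
r.set_gripper(76); r.move_straight([p[0],p[1],140],rate=120)
b,d=look('mould_center',F['rack_placed'],43,w+90,'w_mould2.png'); F['mould_placed']=b[0].tolist()
ov(d,[],'w_mould2b.png',True,(250,80,400,290),4); im=cv2.imread('pics/w_mould2b.png');cv2.imwrite('pics/w_mould2b.png',cv2.resize(im,None,fx=.7,fy=.7))
p=C['template_long_center0']; b,d=look('template_long_center',p,0,p[2]-90,'w_tl.png'); F['tl']=b[0].tolist()
json.dump(F,open('fine.json','w')); print(r.get_obs()['clock'])
```

```text
mould_center 0.68 [318. 195.] [ 444.45 -302.22  141.68] 0.976
mould_center 0.17 [ 30. 312.] [ 444.46 -301.69  141.78] 0.0
template_long_center 0.87 [304. 193.] [447.49  93.38 -25.77] 0.978
template_long_center 0.47 [592.  71.] [447.69  95.38 -25.21] 0.0
27.9583
```

View pics/w_mould2b.png

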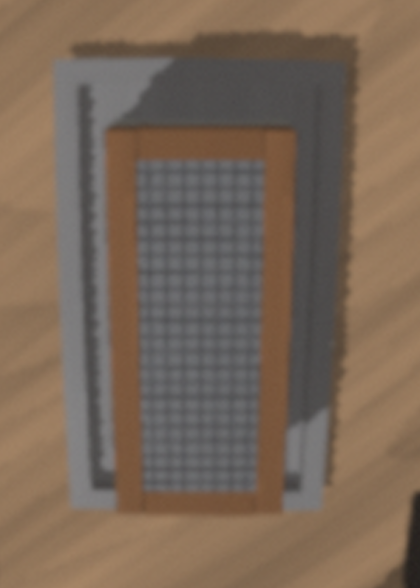

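View pics/w_tl.png

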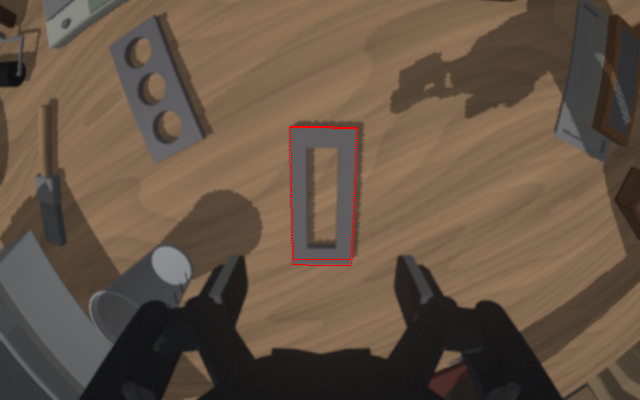

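Run:
```python
from h import *
import json; F=json.load(open('fine.json'))
x,y,w=F['tl']; a=w-90
r.set_gripper(78); r.move_to([x,y,90],down(a)); r.move_straight([x,y,14.2],rate=90); r.dwell(.3); print(r.get_obs()['tcp_pos'])
r.set_gripper(50); r.dwell(.2); o=r.get_obs(); print('grip',o['opening'],o['tcp_pos'],o['force'],o['clock'])
d=r.get_image('wrist'); ov(d,[(F['tl'],'template_long_center',0)],'g_tl.png',True,(200,90,440,360),2)
```

```text
[447.82917264  93.42510477  14.60081997]
grip 64.0202964203082 [447.93557154  93.43795757  14.98319131] [-1.96680391  0.36478688  7.23651451] 30.4333
```

View pics/g_tl.png

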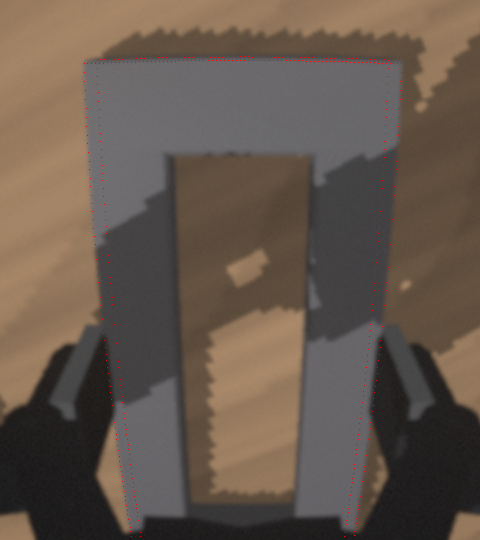

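Run:
```python
from h import *
import json; F=json.load(open('fine.json')); C=json.load(open('coarse.json'))
w=141.7-180; u=np.array([np.cos(np.radians(w)),np.sin(np.radians(w))])
t=np.array([444.5,-302.05])+.38*u
place(t[0],t[1],w-90,75.98,'p_tl.png')
p=r.get_obs()['tcp_pos']
r.set_gripper(76); r.move_straight([p[0],p[1],150],rate=120)
b,d=look('template_long_center',[444.5,-302,141.7],61,w-90,'w_tl2.png'); F['tl_placed']=b[0].tolist()
ov(d,[],'w_tl2b.png',True,(250,80,400,290),4); im=cv2.imread('pics/w_tl2b.png');cv2.imwrite('pics/w_tl2b.png',cv2.resize(im,None,fx=.7,fy=.7))
p=C['deckle_center0']; b,d=look('deckle_center',p,0,p[2]-90,'w_dk.png'); F['dk']=b[0].tolist()
json.dump(F,open('fine.json','w')); print(r.get_obs()['clock'])
```

```text
lift [-0.27701186  0.30292557 -0.98758026] 64.24748714060905
placed True exp 75.98 [ 444.72037367 -302.20137408   75.9678638 ] [-0.33401297  0.71980393  5.72952228] 64.11240999598128 35.3417
template_long_center 0.94 [302. 192.] [ 445.06 -302.92  141.36] 0.965
deckle_center 0.6 [339. 202.] [ 647.96 -187.44  -15.21] 0.976
deckle_center 0.57 [460. 383.] [ 648.92 -186.53  -14.9 ] 0.0
38.6333
```

View pics/w_tl2b.png

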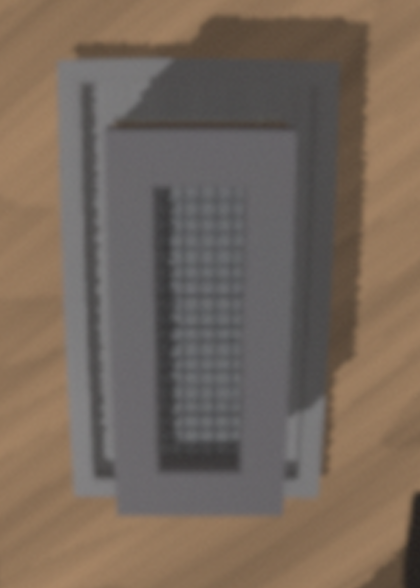

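View pics/w_dk.png

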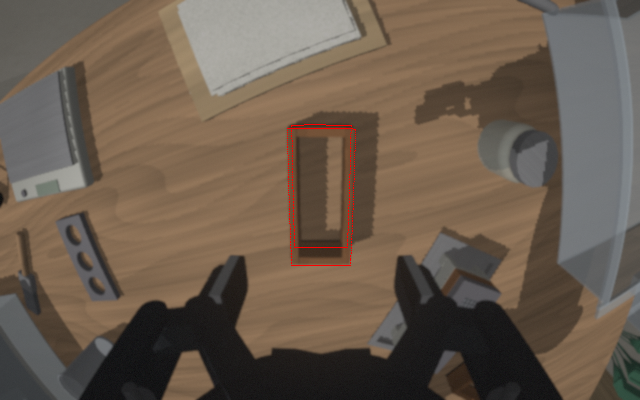

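Run:
```python
from h import *
import json; F=json.load(open('fine.json'))
x,y,w=F['dk']; a=w-90
r.set_gripper(78); r.move_to([x,y,110],down(a)); r.move_straight([x,y,25],rate=100); r.dwell(.3); print(r.get_obs()['tcp_pos'])
r.set_gripper(50); r.dwell(.2); o=r.get_obs(); print('grip',o['opening'],o['tcp_pos'],o['force'],o['clock'])
d=r.get_image('wrist'); ov(d,[(F['dk'],'deckle_center',0)],'g_dk.png',True,(200,90,440,360),2)
```

```text
[ 648.3270551  -187.57433024   25.65241309]
grip 65.60102938386541 [ 648.4461335  -187.65216064   25.65618075] [0.51128647 0.07983889 5.59380642] 41.1333
```

View pics/g_dk.png

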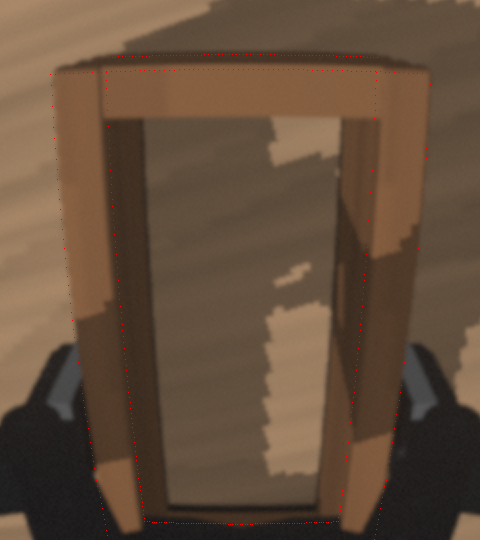

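Run:
```python
from h import *
import json; F=json.load(open('fine.json'))
w=141.6-180; u=np.array([np.cos(np.radians(w)),np.sin(np.radians(w))])
t=np.array([444.8,-302.4])+.53*u
place(t[0],t[1],w-90,98.66,'p_dk.png')
p=r.get_obs()['tcp_pos']
r.set_gripper(76); r.move_straight([p[0],p[1],200],rate=120)
b,d=look('deckle_center',[444.8,-302.4,141.6],73,w-90,'w_dk2.png'); F['dk_placed']=b[0].tolist()
ov(d,[],'w_dk2b.png',True,(250,80,400,290),4); im=cv2.imread('pics/w_dk2b.png');cv2.imwrite('pics/w_dk2b.png',cv2.resize(im,None,fx=.7,fy=.7))
json.dump(F,open('fine.json','w')); print(r.get_obs()['clock'])
```

```text
lift [ 0.30780734  0.89510229 -1.76715498] 65.1927865780468
placed True exp 98.66 [ 445.11545594 -302.64725112   98.59098592] [-0.54426485  0.34247948  6.40323266] 64.76922600904341 45.2167
deckle_center 0.89 [459. 252.] [ 444.8 -302.4  141.6] 0.0
deckle_center 0.61 [297. 207.] [ 445.56 -303.31  141.55] 0.973
47.35
```

View pics/w_dk2b.png

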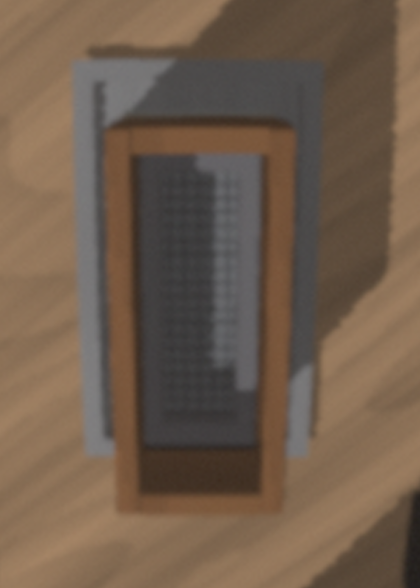

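```bash
cat >> h.py <<'E'
RCT=_T.T@_C
def campose(E,C,upsign):
    f=np.asarray(C,float)-E; f/=np.linalg.norm(f); zc=-f; xc=np.cross([0,0,upsign],zc); xc/=np.linalg.norm(xc)
    Rc=np.c_[xc,np.cross(zc,xc),zc]; Rt=Rc@RCT.T
    return E-Rt@CAMT, Ro.from_matrix(Rt).as_euler('xyz',degrees=True)
E
python3 - <<'E'
from h import *
C=np.array([445,-302,70.])
for az in range(0,360,15):
  for el in (15,25,35):
    for up in (1,-1):
      D=320; c=np.cos(np.radians(el)); E=C+D*np.array([c*np.cos(np.radians(az)),c*np.sin(np.radians(az)),np.sin(np.radians(el))])
      t,o=campose(E,C,up); q=r.ik(t,o)
      if q is not None:
        tip=t+19*Ro.from_euler('xyz',o,degrees=True).as_matrix()[:,0]
        print(az,el,up,np.round(t),'tipz',round(tip[2]),np.round(q))
E
```

```text
0 15 -1 [ 605. -302.  153.] tipz 142 [-24.  68.  31. -27. 132.  57.]
0 25 -1 [ 588. -302.  179.] tipz 166 [-26.  55.  45. -21. 121.  60.]
0 35 -1 [ 567. -302.  203.] tipz 187 [-27.  43.  58. -17. 111.  61.]
15 15 -1 [ 600. -260.  153.] tipz 142 [-18.  60.  45. -32. 122.  52.]
15 25 1 [ 615. -257.  109.] tipz 107 [ -16.   88.   16.  -59.  144. -146.]
15 25 -1 [ 583. -265.  179.] tipz 166 [-20.  48.  56. -27. 114.  53.]
15 35 1 [ 606. -259.  139.] tipz 134 [ -16.   75.   30.  -46.  136. -136.]
15 35 -1 [ 563. -270.  203.] tipz 187 [-22.  38.  66. -22. 105.  52.]
30 15 1 [ 601. -212.   78.] tipz 80 [  -9.   84.   34.  -64.  136. -143.]
30 15 -1 [ 583. -222.  153.] tipz 142 [-12.  51.  60. -37. 112.  48.]
30 25 1 [ 597. -214.  109.] tipz 107 [  -9.   74.   42.  -55.  131. -138.]
30 25 -1 [ 569. -230.  179.] tipz 166 [-14.  41.  68. -32. 105.  47.]
30 35 1 [ 589. -219.  139.] tipz 134 [ -10.   64.   50.  -48.  124. -135.]
30 35 -1 [ 551. -241.  203.] tipz 187 [-18.  31.  75. -26.  99.  44.]
45 15 1 [ 572. -175.   78.] tipz 80 [  -2.   72.   56.  -64.  125. -135.]
45 15 -1 [ 558. -189.  15
[... 5200 characters left out ...]
 [ 506. -408.  203.] tipz 187 [-49.  45.  55.   7. 116. 102.]
315 15 -1 [ 558. -415.  153.] tipz 142 [-44.  80.  11.   2. 146.  92.]
315 25 -1 [ 546. -403.  179.] tipz 166 [-44.  62.  34.   1. 130.  92.]
315 35 -1 [ 531. -388.  203.] tipz 187 [-43.  48.  51.   1. 118.  92.]
330 15 -1 [ 584. -382.  153.] tipz 142 [-37.  82.   7. -11. 147.  77.]
330 25 -1 [ 569. -373.  179.] tipz 166 [-37.  62.  33.  -7. 130.  80.]
330 35 -1 [ 551. -363.  203.] tipz 187 [-38.  48.  50.  -5. 118.  81.]
345 15 -1 [ 600. -343.  153.] tipz 142 [-31.  76.  17. -20. 140.  65.]
345 25 -1 [ 583. -339.  179.] tipz 166 [-31.  60.  37. -15. 127.  70.]
345 35 -1 [ 563. -333.  203.] tipz 187 [-33.  47.  53. -11. 115.  71.]
```

Run:
```python
from h import *
C=np.array([445,-302,70.]); q0=r.get_obs()['joints']; print(q0,r.get_obs()['tcp_pos'])
for az,n in ((321.6,'end'),(51.6,'side')):
  el=25; D=320; c=np.cos(np.radians(el)); E=C+D*np.array([c*np.cos(np.radians(az)),c*np.sin(np.radians(az)),np.sin(np.radians(el))])
  t,o=campose(E,C,-1); r.movej(q0); q=r.ik(t,o); print(q); r.movej(q); r.dwell(.3); d=r.get_image('wrist')
  im=cv2.cvtColor(d['image'],cv2.COLOR_RGB2BGR)[::-1,::-1]
  cv2.imwrite(f'pics/v_{n}.png',cv2.resize(im[60:340,170:470],None,fx=2,fy=2,interpolation=cv2.INTER_CUBIC))
r.movej(q0); o=r.get_obs(); print(o['clock'],o['force'])
```

```text
[-4.24328859e+01  1.85701832e+00  9.46796104e+01  1.81677221e-03
  8.35567571e+01  8.59681350e+01] [ 459.71518127 -313.75409962  293.17560928]
[-40.85908051  62.27690939  33.29804079  -2.2842573  130.59400664
  86.81650681]
[ -7.66712509  28.27198521  86.41746025 -38.38066695  92.67991164
  38.57923708]
52.2667 [-0.98770117  0.57015377 -0.3714175 ]
```

View pics/v_end.png

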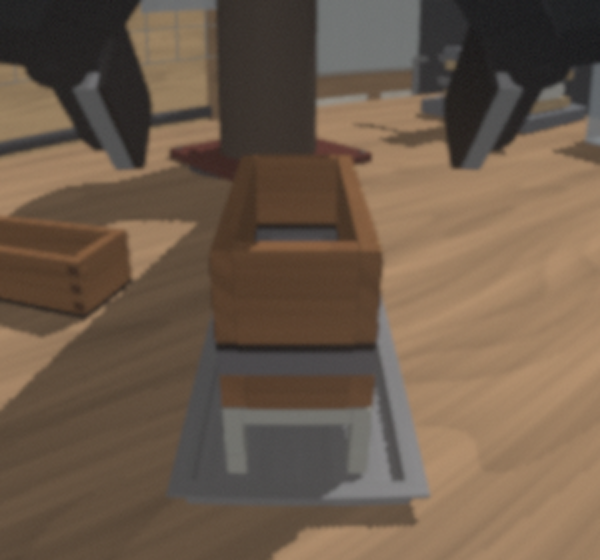

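View pics/v_side.png

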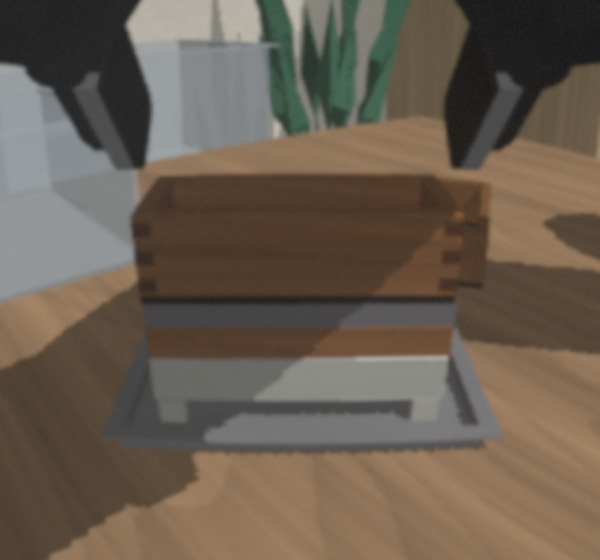

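Run:
```python
from h import *
r.movej([-74.605,12.628,87.462,0,79.91,-7.225]); r.dwell(.3)
d=snap('top','top_end.png'); ov(d,[],'top_endc.png',False,(180,95,500,310),2); o=r.get_obs(); print(o['clock'],o['force'])
```

```text
54.0583 [ 0.15782173 -0.68859476  0.44527903]
```

View pics/top_endc.png

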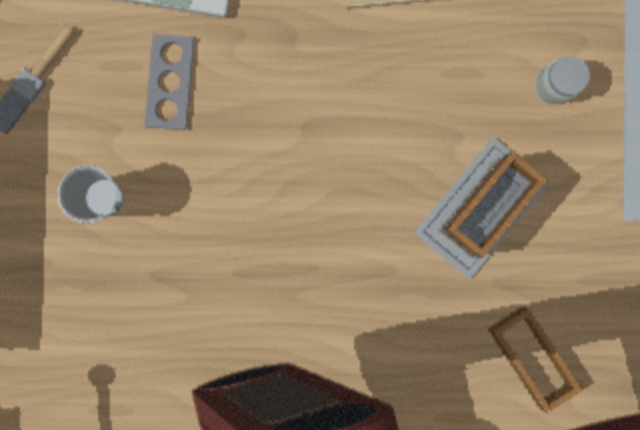

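The top view shows the stack in the tray at crop pixel (490,205). The three-window template, beaker, jar, brush and the other deckle are where they started.

```bash
python3 -c "
from h import *
r.hand_in(); print(r.get_obs()['clock'])"
```

```text
the job is handed in; nothing more can be done
the job is handed in; nothing more can be done
```

I stacked the rack, mould (mesh up), long-window template and farther deckle in the steel tray, in that order, and handed the job in. Each part was lowered until light contact (about 6 N) and then released; the robot's clock read 54 s just before hand-in.

**Stack alignment:** In the last side and end views I read all four parts' edges as flush to about 1 mm. The rack is centred lengthwise in the tray to about 1 mm by the wrist-camera fit.

**Contact heights:** Each part made contact within 0.1 mm of the expected height.

**Bystanders:** In the final top view the three-window template, beaker, jar, brush and the other deckle look unmoved. I judged this by eye and did not measure it.

**Disagreement:** The wrist-camera fits for the template and deckle came out 1–1.5 mm along the length from the lower parts. The side view showed under about 1 mm, so I left them as they were.

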